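# Lock the sweet mould in the filling station

### The arm

A 7-joint arm with a two-finger parallel gripper is mounted at the origin on the work surface. World frame = base frame: x ahead of the robot, y to its left, z up, the work surface at z = 0. Lengths are in m, angles in rad, forces in N, time in s.
With the tool pointing down it reaches from about 0.4 to 0.85 m from the base axis. Payload 10.4 kg.
Tool frame: the origin (TCP) lies between the finger pads; the fingertips stand ahead of it and the grasp point (between the pads) lies 5 mm behind it (manip.tip_extent is the z of the fingertips in the tool frame, in m); z points along the fingers, y is the line along which they close (so a half turn about z gives the same grasp; the last joint's range is limited). The gripper opens to 85 mm and grips with 20 to 120 N. Pads are 22 mm wide; open, the fingers measure 114 mm over their backs; the gripper's body (76 mm by 85 mm) begins 54 mm behind the grasp point. The pads swing forward as they close: fully open they stand 13 mm farther back than shut.
Start: joints at [1.207, 0.332, -0.065, 1.46, 0.022, 1.35, -0.088], TCP at [0.209, -0.589, 0.216] pointing down, gripper open.
Joint ranges: [-2.6, 2.6], [-0.5, 2.12], [-1.47, 1.34], [0.16, 2.42], [-1.27, 4.41], [0.06, 2.06], [-2.6, 2.6]. Speed limits (rad/s): [2.22, 2.22, 2.79, 2.79, 3.14, 3.14, 3.14].

### API

Orientations are given as a unit quaternion [x, y, z, w].
In Python, from workcell import status, viewer, manip gives the robot as it stands.
- The arm moves only by the tool play_rows, never from a script. Its argument "plan" is one flat list of numbers, 7 for each row, row after row: the turn, a rotation vector about the tool's x, y, z in degrees, then the shift along the tool's x, y, z in m, then the opening, from 0 (shut) to 1 (fully open). In form: [ax, ay, az, dx, dy, dz, grip, ax, ay, az, dx, dy, dz, grip, ...]. A call has 1 to 20 rows; each row is the pose to reach, as a shift and turn from the pose commanded when the call began, along the tool's axes at that moment; what a row does not reach only later rows make up. A row lasts 1/8 s, in which the tool goes at most 62.5 mm and 10.7 degrees, less where a joint would pass 70% of its speed; a pose out of reach is approached as far as the arm can. A call with a gripper value outside its range is refused whole. The fingers move at their own pace and stop on an object; "squeeze" is the grip in N (left out, the last holds). Time passes only in rows, so rows that repeat a pose let the fingers close. It gives the time, the measured TCP pose, the force, the opening and the grip force at its end, in the units of the state.
- status.get_obs(): the state, without advancing time (a new reading comes with each control period).
- viewer.camera(name): name is "scene" or "top" or "wrist"; returns the picture (480x640x3 uint8, red, green, blue); there is no depth.
- viewer.camera_model(name): a dict with "fx", "fy", "cx", "cy" (pixels), "D" ([k1, k2, p1, p2, k3] as OpenCV has them; the pictures are not rectified), "R" (3x3) and "t" (3): a world point X has camera coordinates R X + t. Camera axes: x right, y down, z forward; pixel columns grow to the right and rows downward; lengths in m; the calibration is good to about 2 mm. A picture is of the moment at which its call begins: read the wrist's pose just before it. camera_model takes no time and is no camera call; for the wrist camera it gives the pose at the moment of the call.
- manip.hand_in(): hands the job in; it is judged then, once.
The state is a dict: "clock": time; "joint_pos": joint angles; "joint_velocities": joint speeds; "tau": joint torques, N m; "position": TCP position; "ee_rot": TCP orientation; "ft_force": force on the tool from outside, world axes, zero at the start; "torque": the same for the moment, N m; "grip_width": opening from 0.0 (shut) to 1.0 (fully open); "grasp_force": force on a finger pad.
Only numpy, scipy, OpenCV 4.12 (cv2) and the standard library are available. Lean on these libraries where they do the work, as an engineer would, in place of code of your own. Each camera call takes 0.05 s, during which the arm holds its last target. There are 200 camera calls.

### The job

With your fingertips, push the white sweet mould along its channel until it is fully home against the end stop, then push the handle of the toggle clamp over past its middle so that it snaps down and the rubber foot holds the mould. Just push: do not lift the mould, and leave the cutter, the jar and the spatula where they are.

Things in the scene. Friction and masses are not known exactly. Their poses are not given: they have to be found in the camera images.
- station: Filling station fixed to the table: aluminium base 320 x 125 x 8 mm. Origin: centre of its underside, on the table; +x is the way the mould is pushed home, z up. Two white rails (inner faces 83.6 mm apart, tops 24 mm above the table) run from x = -160 to +80 mm. Stop bar across at x = 40 to 52 mm, top at 32 mm. Clamp bracket (38 mm wide, top at 72 mm) at x = 54 to 98 mm.
- stop (a point): Middle of the stop's face towards the mould, at channel-floor level (8 mm above the table); axes as the station's. Home: the mould's +x end touches this face, its origin 50 mm before this point.
- mould: Loose white plastic mould block, 100 (x) x 80 (y) x 35 mm high, 0.2 to 0.4 kg, two round wells in its top. It lies in the channel between the rails, 35 to 70 mm short of the stop. Origin: centre of its underside, 8 mm above the table; +x points to the stop. Push on its end face, 50 mm on the -x side of the origin, from 8 to 43 mm above the table.
- clamp (a joint): Angle of the clamp's lever, rad. 0: open. About 1.40: snapped shut, rubber foot pressing on the mould (1.43 with nothing under it). A spring holds it at either end; the middle is 0.70, handle upright. Pushing it over takes about 0.4 N m at first, nothing at the middle (6 to 8 N on the handle); past the middle it snaps on by itself.
- clamp_hinge (a point): Centre of the clamp's hinge, 75 mm along the station's +x, 60 mm above the table; axes as the station's. The lever turns about y. Its pressing arm, 72 mm long, 12 mm wide, rubber foot at 60 mm, sits 0.87 rad to the -x side of the handle: nearly upright when open; level, foot 25 mm inside the mould's end, when shut.
- handle_end (a point): Upper end of the handle on its centre line, 95 mm from the hinge (rounded 8 mm past it). Straight round bar from the hinge, 10 mm thick, 16 mm at the black grip over the last 55 mm. Open, it leans 0.70 rad from upright to the station's +x, away from the mould. Pushed towards -x over the top it shuts, then leaning 0.70 rad to -x over the mould.
- cutter: Bystander: plain steel ring cutter, 60 mm across, 45 mm high, standing loose beside the station. Origin: centre of its underside.
- jar: Bystander: small glass jar with steel lid, 52 mm across, 75 mm high, standing loose beside the station. Origin: centre of its underside.
- spatula: Bystander: spatula, 260 mm long, lying loose beside the station on the robot's side. Origin near its middle, on the table; x along its length.
Things that resemble listed ones, but are neither listed nor needed, are in the scene too. Of the things like the mould, leave any that is green or orange; of the rest the smaller one is meant.

How it is judged:
By the outcome, as a careful person would: the job done as asked, in the order asked, and still so for the second after the job is handed in, with the robot touching nothing.
It also fails if it takes over 48 s, if anything falls off the work surface, if the arm or the gripper's body presses on something with over 40 N, if the wrist force passes 120 N, or if a joint passes its speed limit or range.

## Working session

There is one attempt and no reset: what is moved stays moved. The work goes in short steps, Python scripts to look and compute and a tool call to move; the robot and the scene stay as the last step left them, time stands still between calls to the robot, and variables do not carry over. Pictures are saved under pics/ and viewed, at most 12 in all, crops included, and the job is handed in when it is done.

Besides the shell and the picture viewer there is one more tool, called after "Request:" as a command line: name --argument value ..., lists and objects as JSON in quotes. play_rows: Moves the arm, as the interface text tells. Its arguments: {"type":"object","properties":{"plan":{"type":"array","items":{"type":"number"}},"squeeze":{"type":"number"}},"required":["plan"]}

```bash
mkdir -p pics; ls
python3 - <<'E'
from workcell import status, viewer, manip
import cv2
for n in("scene","top"):
    cv2.imwrite(f"pics/{n}0.png",viewer.camera(n)[:,:,::-1])
o=status.get_obs();print(o['clock'],o['position'],o['ee_rot'],o['ft_force'],manip.tip_extent)
for n in("scene","top"): print(viewer.camera_model(n))
E
```

```text
pics
0.1 [ 0.20877391 -0.58872821  0.21570009] [ 9.85513124e-01  1.69598021e-01 -1.23036865e-04 -6.15984295e-04] [ 0.15492626 -0.95914764 -0.37445313] 0.014
{'fx': 534.1469675572399, 'fy': 534.1469675572399, 'cx': 323.73455602319183, 'cy': 241.35624747676195, 'D': array([-0.1252251,  0.       ,  0.       ,  0.       ,  0.       ]), 'R': array([[ 0.49838001,  0.86678285,  0.01745999],
       [ 0.4826106 , -0.26064691, -0.83615202],
       [-0.72021134,  0.42514783, -0.5482198 ]]), 't': array([-0.23078444, -0.23034143,  1.47814777])}
{'fx': 525.9168617325189, 'fy': 525.9168617325189, 'cx': 320.7382380846121, 'cy': 231.77740634811718, 'D': array([-0.08090895,  0.        ,  0.        ,  0.        ,  0.        ]), 'R': array([[-0.02077575, -0.99952064, -0.02295339],
       [-0.98893098,  0.02391845, -0.14643571],
       [ 0.14691452,  0.01965701, -0.98895385]]), 't': array([-0.04208778,  0.62732829,  0.97422448])}
```

View pics/scene0.png

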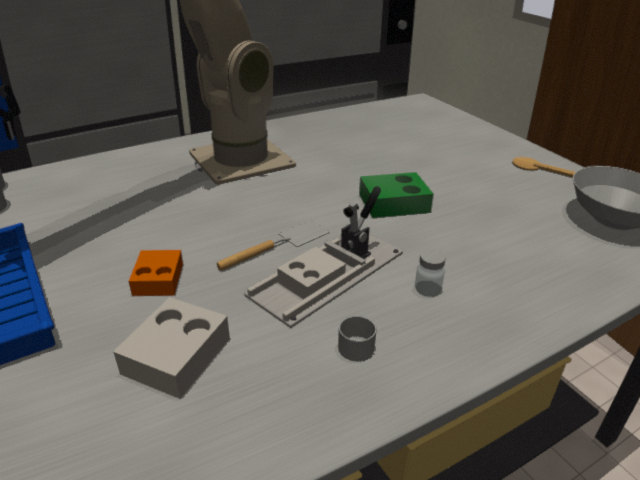

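View pics/top0.png

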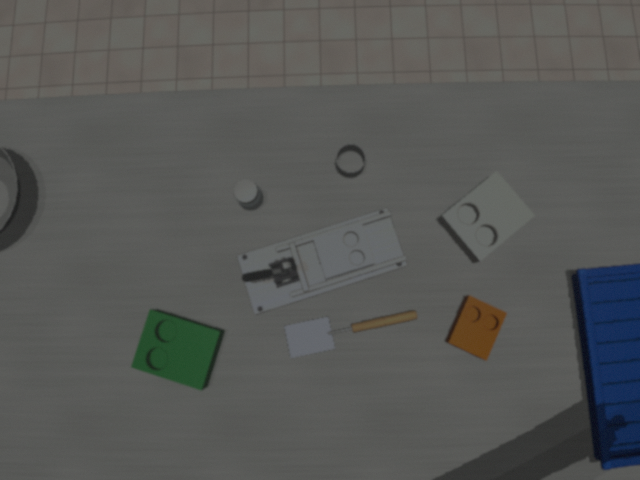

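The scene shows four mould-like blocks: a white one in the channel (scene 311,270, top 350,248), a larger loose white one (scene 175,343, top 487,217), an orange one (scene 157,271) and a green one (scene 395,194). The white block in the channel is the smaller of the whites, so it is the one meant. The clamp handle is at top (258,276). Next I take a close crop to check this.

Run:
```python
import cv2
a=cv2.imread("pics/top0.png")[200:320,230:415]
a=cv2.convertScaleAbs(cv2.resize(a,None,fx=4.3,fy=4.3,interpolation=cv2.INTER_CUBIC),alpha=1.5)
cv2.imwrite("pics/topc.png",a)
b=cv2.imread("pics/scene0.png")[175:325,235:415]
cv2.imwrite("pics/scenec.png",cv2.convertScaleAbs(cv2.resize(b,None,fx=4,fy=4,interpolation=cv2.INTER_CUBIC),alpha=1.2))
```

```text
(no output)
```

View pics/topc.png

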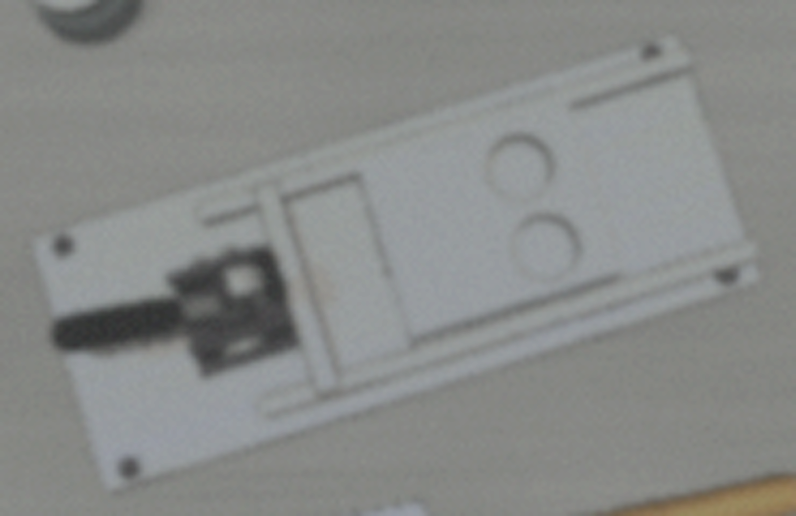

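View pics/scenec.png

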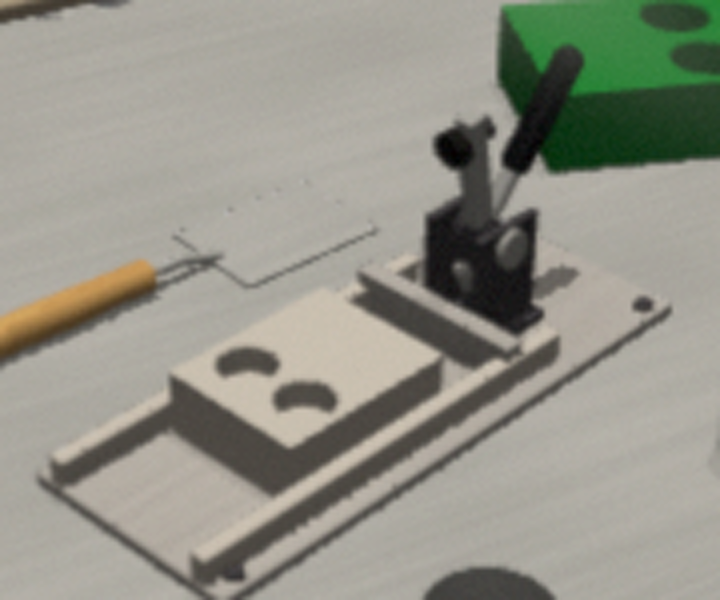

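The crops confirm a white two-well block between the rails, short of the stop bar. The lever is open and its handle leans away. Next I fit the station pose and mould offset from both pictures.

```bash
cat > h.py <<'E'
import numpy as np, cv2
from workcell import status, viewer, manip
def proj(n,P,m=None):
    m=m or viewer.camera_model(n)
    K=np.array([[m['fx'],0,m['cx']],[0,m['fy'],m['cy']],[0,0,1]])
    return cv2.projectPoints(np.asarray(P,float).reshape(-1,3),cv2.Rodrigues(m['R'])[0],m['t'],K,m['D'])[0][:,0]
def st2w(p,P):
    c,s=np.cos(p[2]),np.sin(p[2]); P=np.asarray(P,float).reshape(-1,3)
    return np.c_[p[0]+c*P[:,0]-s*P[:,1],p[1]+s*P[:,0]+c*P[:,1],P[:,2]]
E
cat > fit.py <<'E'
from h import *
from scipy.optimize import least_squares
a,b,h,m=.16,.0625,.008,.043
top=[((-a,-b,h),(675,35)),((-a,b,h),(758,282)),((a,b,h),(110,492)),((a,-b,h),(33,237))]
sc=[((-a,b,h),(40,476)),((a,-b,h),(670,306))]
mt=[((.05,-.04,m),(360,177)),((.05,.04,m),(412,347))]
ms=[((-.05,.04,m),(170,378)),((-.05,-.04,m),(290,447)),((.05,-.04,m),(442,355)),((.05,.04,m),(322,290))]
T=lambda L:np.array([q for _,q in L])/4.3+[230,200]
S=lambda L:np.array([q for _,q in L])/4.+[235,175]
P=lambda L:np.array([p for p,_ in L])
M={n:viewer.camera_model(n) for n in('top','scene')}
def res(p):
    d=np.array([p[3],0,0])
    return np.r_[proj('top',st2w(p,P(top)),M['top'])-T(top),proj('scene',st2w(p,P(sc)),M['scene'])-S(sc),
      proj('top',st2w(p,P(mt)+d),M['top'])-T(mt),proj('scene',st2w(p,P(ms)+d),M['scene'])-S(ms)]
f=lambda p:res(p).ravel()
r=least_squares(f,[.6,0,1.4,-.06]);p=r.x
print(p,'gap mm',1e3*(.04-p[3]-.05),np.degrees(p[2]));print(res(p).round(1))
np.save('p.npy',p)
he=[.075+.095*np.sin(.7),0,.06+.095*np.cos(.7)]
print('handle',st2w(p,he),'px',proj('top',st2w(p,he)),(proj('top',st2w(p,he))-[230,200])*4.3,(proj('scene',st2w(p,he))-[235,175])*4)
print('behind mould',st2w(p,[p[3]-.08,0,.03]),'home',st2w(p,[-.01,0,.008]))
E
python3 fit.py
```

```text
[ 0.57514103 -0.05587814  1.86360541 -0.04609986] gap mm 36.09986432240528 106.77672449497864
[[ 0.2 -2.1]
 [ 1.4 -0.9]
 [-1.2  0.3]
 [-1.4 -0.1]
 [-2.  -1.7]
 [ 0.2 -1.9]
 [-0.8 -1.9]
 [-0.2 -2.2]
 [-1.  -2.2]
 [-0.1 -0.5]
 [-0.4 -1.1]
 [-1.1 -1.6]]
handle [[0.53582768 0.0745254  0.13266001]] px [[246.41873631 277.12805731]] [[ 70.60056615 331.65064642]] [[564.14374327  58.41114722]]
behind mould [[ 0.61153886 -0.1766108   0.03      ]] home [[ 0.57802746 -0.06545251  0.008     ]]
```

The fit gives a 36 mm gap to the stop, inside the stated 35 to 70 mm, with residuals around 2 px. The predicted handle end also matches the pictures. Next I work out the tool shifts for the approach.

```bash
cat >> h.py <<'E'
from scipy.spatial.transform import Rotation as Ro
def go(S,yaw=True,p=None):
    "station-frame TCP target -> turn (deg, tool) and shift (m, tool)"
    p=np.load('p.npy') if p is None else p
    o=status.get_obs(); R=Ro.from_quat(o['ee_rot'])
    c,s=np.cos(p[2]),np.sin(p[2])
    G=Ro.from_matrix(np.array([[c,s,0],[s,-c,0],[0,0,-1]]))
    W=st2w(p,S)
    return np.degrees((R.inv()*G).as_rotvec()).round(1),R.inv().apply(W-o['position']).round(4)
def where():
    p=np.load('p.npy');o=status.get_obs();d=o['position']-[p[0],p[1],0];c,s=np.cos(p[2]),np.sin(p[2])
    return np.round([c*d[0]+s*d[1],-s*d[0]+c*d[1],d[2]],4)
E
python3 -c "
from h import *
print(go([[-.132,0,.14],[-.132,0,.04]]))"
```

```text
(array([ -0.1,  -0.1, -87.2]), array([[ 0.5171, -0.2478,  0.076 ],
       [ 0.5171, -0.2477,  0.176 ]]))
```

Request:
play_rows --plan '[0, 0, -87.2, 0.517, -0.248, 0.03, 0, 0, 0, -87.2, 0.517, -0.248, 0.076, 0, 0, 0, -87.2, 0.517, -0.248, 0.076, 0, 0, 0, -87.2, 0.517, -0.248, 0.076, 0, 0, 0, -87.2, 0.517, -0.248, 0.076, 0, 0, 0, -87.2, 0.517, -0.248, 0.076, 0, 0, 0, -87.2, 0.517, -0.248, 0.076, 0, 0, 0, -87.2, 0.517, -0.248, 0.076, 0, 0, 0, -87.2, 0.517, -0.248, 0.076, 0, 0, 0, -87.2, 0.517, -0.248, 0.076, 0, 0, 0, -87.2, 0.517, -0.248, 0.076, 0, 0, 0, -87.2, 0.517, -0.248, 0.076, 0, 0, 0, -87.2, 0.517, -0.248, 0.076, 0]'

```text
clock: 1.72
position: [0.6125, -0.1846, 0.1408]
ee_rot: [0.598, 0.802, -0.0, 0.0]
ft_force: [0.8, -0.1, 0.1]
grip_width: 0.004
grasp_force: 0.0
```

```bash
python3 -c "
from h import *
cv2.imwrite('pics/w1.png',viewer.camera('wrist')[:,:,::-1])
print(where(),status.get_obs()['clock'],manip.tip_extent,status.get_obs()['ft_force'],status.get_obs()['grip_width'])
print(go([[-.132,0,.04]]))
p=np.load('p.npy')
for e in (-.05,.05):
  print(proj('wrist',st2w(p,[[p[3]+e,-.04,.043],[p[3]+e,.04,.043]])).round())
print(proj('wrist',st2w(p,[[-.16,-.0625,.008],[-.16,.0625,.008],[.04,-.04,.032],[.04,.04,.032]])).round())"
```

```text
[-0.1337  0.0012  0.1408] 1.775 0.014 [-0.15734514  0.5897666   0.40224685] -0.001679270566461325
(array([-0. ,  0.1, -0.2]), array([[0.0018, 0.0012, 0.1008]]))
[[390. 181.]
 [265. 182.]]
[[397.   7.]
 [257.   8.]]
[[409. 258.]
 [246. 259.]
 [396. -56.]
 [258. -55.]]
```

View pics/w1.png

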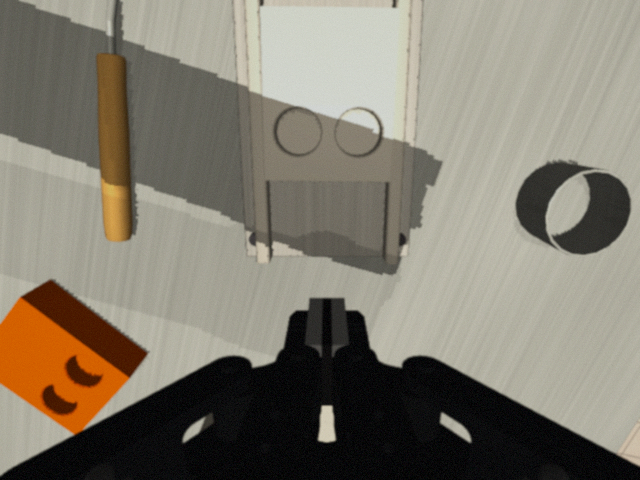

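The wrist view shows the mould's near edge at (265–390, 181) and the base edge at row 257, just where the fit predicts them. The fingers are centred on the channel at column 326. I go down and push most of the way.

Request:
play_rows --plan '[0, 0, 0, 0.0, 0.001, 0.06, 0, 0, 0, 0, 0.0, 0.001, 0.1, 0, 0, 0, 0, 0.0, 0.001, 0.1, 0, 0, 0, 0, 0.015, 0.001, 0.1, 0, 0, 0, 0, 0.023, 0.001, 0.1, 0, 0, 0, 0, 0.03, 0.001, 0.1, 0, 0, 0, 0, 0.036, 0.001, 0.1, 0, 0, 0, 0, 0.041, 0.001, 0.1, 0, 0, 0, 0, 0.046, 0.001, 0.1, 0, 0, 0, 0, 0.05, 0.001, 0.1, 0, 0, 0, 0, 0.054, 0.001, 0.1, 0, 0, 0, 0, 0.056, 0.001, 0.1, 0, 0, 0, 0, 0.056, 0.001, 0.1, 0]'

```text
clock: 3.4
position: [0.5981, -0.1285, 0.0404]
ee_rot: [0.597, 0.802, -0.0, 0.0]
ft_force: [-0.1, -0.1, -0.4]
grip_width: -0.003
grasp_force: 0.0
```

```bash
python3 -c "
from h import *
o=status.get_obs();p=np.load('p.npy')
print(where(),o['clock'],o['ft_force'],o['ft_force'][:2]@[np.cos(p[2]),np.sin(p[2])],o['position'])"
```

```text
[-0.0762 -0.001   0.0404] 3.4 [-0.08557774 -0.13813525 -0.37495033] -0.1075543717065047 [ 0.59813654 -0.12854921  0.0404316 ]
```

Request:
play_rows --plan '[0, 0, 0, 0.001, 0, 0, 0, 0, 0, 0, 0.002, 0, 0, 0, 0, 0, 0, 0.003, 0, 0, 0, 0, 0, 0, 0.004, 0, 0, 0, 0, 0, 0, 0.005, 0, 0, 0]'

```text
clock: 4.03
position: [0.5967, -0.1238, 0.0404]
ee_rot: [0.597, 0.802, -0.0, 0.0]
ft_force: [-0.2, -0.3, 0.1]
grip_width: -0.004
grasp_force: 0.0
```

Request:
play_rows --plan '[0, 0, 0, 0.001, 0, 0, 0, 0, 0, 0, 0.002, 0, 0, 0, 0, 0, 0, 0.003, 0, 0, 0]'

```text
clock: 4.4
position: [0.5958, -0.1209, 0.0404]
ee_rot: [0.597, 0.802, -0.0, 0.0]
ft_force: [-0.9, 0.3, -0.5]
grip_width: 0.001
grasp_force: 0.0
```

```bash
python3 -c "
from h import *
a=viewer.camera('scene')[:,:,::-1][175:325,235:415]
cv2.imwrite('pics/s2.png',cv2.resize(a,None,fx=4,fy=4,interpolation=cv2.INTER_CUBIC))
o=status.get_obs();print(where(),o['ft_force'])"
```

```text
[-0.0681 -0.001   0.0404] [ 0.45131001  0.31818962 -0.3490805 ]
```

View pics/s2.png

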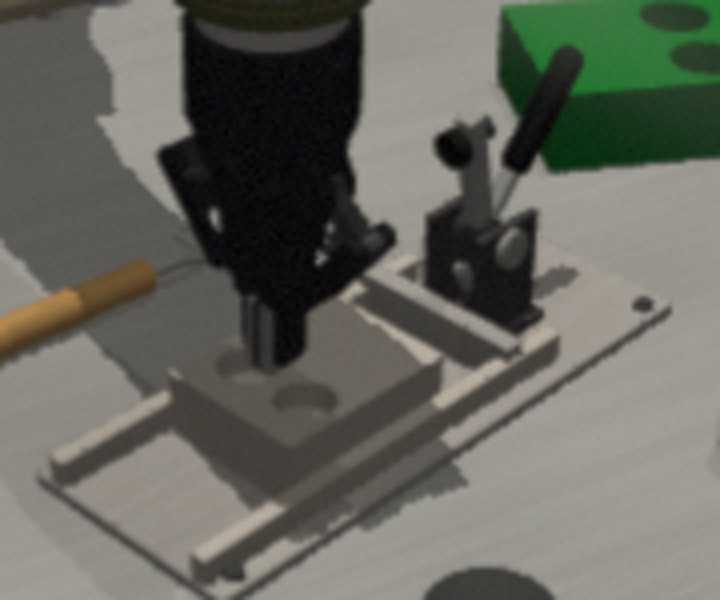

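The fingers appear over the mould (tip at crop 270,370) and the mould has not moved, so the real tip height must be higher than I assumed. I check this by projection.

```bash
python3 -c "
from h import *
o=status.get_obs();t=o['position'];print(t)
f=lambda z:((proj('scene',[t[0],t[1],z])-[235,175])*4).round()
for z in(.026,.043,.06,.08,.1): print(z,f(z))
p=np.load('p.npy')
for x in(-.096,-.068): print(((proj('scene',st2w(p,[x,0,.043]))-[235,175])*4).round())
print(status.get_obs()['joint_pos'])
m=viewer.camera_model('wrist');print(-m['R'].T@m['t'])
a=viewer.camera('top')[:,:,::-1][190:320,220:420]
cv2.imwrite('pics/t2.png',cv2.convertScaleAbs(cv2.resize(a,None,fx=4,fy=4,interpolation=cv2.INTER_CUBIC),alpha=1.5))
g=lambda z:((proj('top',[t[0],t[1],z])-[220,190])*4).round()
print(g(.03))"
```

```text
[ 0.59578637 -0.12073297  0.04040666]
0.026 [[272. 411.]]
0.043 [[272. 381.]]
0.06 [[272. 351.]]
0.08 [[272. 314.]]
0.1 [[272. 277.]]
[[226. 406.]]
[[271. 380.]]
[ 0.54338128  0.50656119 -0.53124202  1.66965216  0.28822803  1.04424642
  0.21289468]
[ 0.57482714 -0.04906451  0.19774626]
[[537. 230.]]
```

View pics/t2.png

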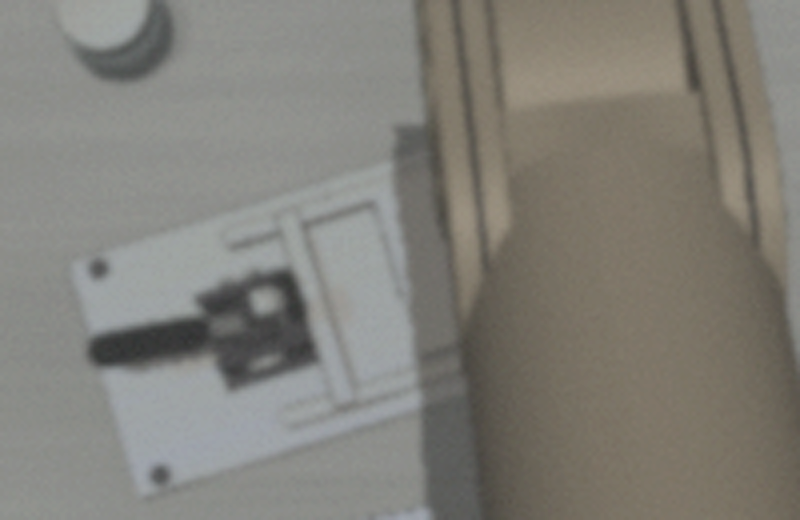

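The top view is mostly blocked by the forearm, but it shows the mould's +x edge still at (375–405, 205–295), so the mould has not moved. I check the tip position against the wrist picture, where the tip edge is at row 298.

```bash
python3 -c "
from h import *
m=viewer.camera_model('wrist');o=status.get_obs();R=Ro.from_quat(o['ee_rot'])
for x in (0,.011):
  for z in (-.02,-.01,0,.014,.025): print(x,z,proj('wrist',o['position']+R.apply([x,0,z]),m).round())
"
```

```text
0 -0.02 [[325. 325.]]
0 -0.01 [[325. 313.]]
0 0 [[325. 302.]]
0 0.014 [[326. 289.]]
0 0.025 [[326. 280.]]
0.011 -0.02 [[325. 299.]]
0.011 -0.01 [[325. 288.]]
0.011 0 [[325. 278.]]
0.011 0.014 [[325. 267.]]
0.011 0.025 [[326. 259.]]
```

The wrist row of 298 and the scene both put the shut fingertips 10 to 19 mm behind the TCP, not 14 mm ahead. The fingers therefore passed over the mould without touching it. I back off and go down to TCP z of about 0.008, then look.

Request:
play_rows --plan '[0, 0, 0, -0.035, -0.001, -0.003, 0, 0, 0, 0, -0.069, -0.001, -0.003, 0, 0, 0, 0, -0.069, -0.001, -0.003, 0, 0, 0, 0, -0.069, -0.001, 0.01, 0, 0, 0, 0, -0.069, -0.001, 0.018, 0, 0, 0, 0, -0.069, -0.001, 0.023, 0, 0, 0, 0, -0.069, -0.001, 0.023, 0]'

```text
clock: 5.38
position: [0.6145, -0.1868, 0.0169]
ee_rot: [0.596, 0.803, -0.0, -0.0]
ft_force: [0.1, 0.3, -0.3]
grip_width: -0.0
grasp_force: 0.0
```

```bash
python3 -c "
from h import *
a=viewer.camera('scene')[:,:,::-1][175:325,235:415]
cv2.imwrite('pics/s3.png',cv2.resize(a,None,fx=4,fy=4,interpolation=cv2.INTER_CUBIC))
o=status.get_obs();t=o['position'];print(where(),o['ft_force'])
for z in(.008,.02,.03,.04): print(z,((proj('scene',[t[0],t[1],z])-[235,175])*4).round())"
```

```text
[-0.137  -0.      0.0173] [ 0.15884473 -0.17929641  0.62747767]
0.008 [[162. 508.]]
0.02 [[161. 487.]]
0.03 [[160. 470.]]
0.04 [[159. 452.]]
```

View pics/s3.png

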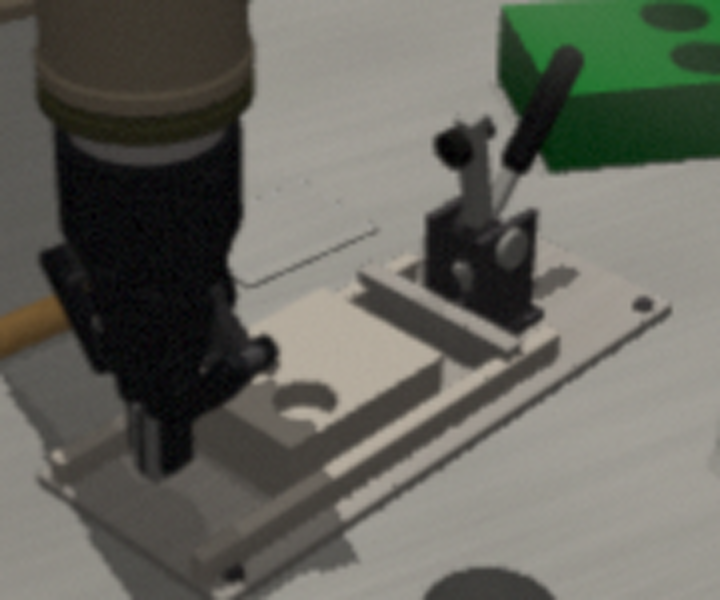

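The tip centre sits at crop (165,472), which is about 30 mm above the table with TCP z at 17 mm. I lower it another 9 mm and push forward.

Request:
play_rows --plan '[0, 0, 0, 0, 0, 0.005, 0, 0, 0, 0, 0, 0, 0.009, 0, 0, 0, 0, 0.01, 0, 0.009, 0, 0, 0, 0, 0.018, 0, 0.009, 0, 0, 0, 0, 0.024, 0, 0.009, 0, 0, 0, 0, 0.029, 0, 0.009, 0, 0, 0, 0, 0.033, 0, 0.009, 0, 0, 0, 0, 0.037, 0, 0.009, 0, 0, 0, 0, 0.041, 0, 0.009, 0, 0, 0, 0, 0.045, 0, 0.009, 0]'

```text
clock: 6.68
position: [0.6019, -0.1444, 0.0086]
ee_rot: [0.597, 0.802, -0.0, 0.0]
ft_force: [1.3, -2.0, 1.7]
grip_width: 0.0
grasp_force: 1.2
```

It is in contact now, with about 2.3 N of sliding friction.

Request:
play_rows --plan '[0, 0, 0, 0.004, 0, 0, 0, 0, 0, 0, 0.008, 0, 0, 0, 0, 0, 0, 0.012, 0, 0, 0, 0, 0, 0, 0.015, 0, 0, 0, 0, 0, 0, 0.017, 0, 0, 0, 0, 0, 0, 0.018, 0, 0, 0]'

```text
clock: 7.42
position: [0.5966, -0.1269, 0.0084]
ee_rot: [0.597, 0.802, -0.0, 0.0]
ft_force: [0.1, -1.7, 2.4]
grip_width: -0.001
grasp_force: 1.3
```

Request:
play_rows --plan '[0, 0, 0, 0.001, 0, 0, 0, 0, 0, 0, 0.002, 0, 0, 0, 0, 0, 0, 0.003, 0, 0, 0]'

```text
clock: 7.8
position: [0.5957, -0.1241, 0.0084]
ee_rot: [0.597, 0.802, -0.0, 0.0]
ft_force: [0.6, -2.7, 1.5]
grip_width: -0.003
grasp_force: 1.3
```

Request:
play_rows --plan '[0, 0, 0, 0.001, 0, 0, 0, 0, 0, 0, 0.002, 0, 0, 0, 0, 0, 0, 0.003, 0, 0, 0]'

```text
clock: 8.18
position: [0.595, -0.1233, 0.0085]
ee_rot: [0.597, 0.802, -0.001, 0.001]
ft_force: [1.7, -9.1, -0.4]
grip_width: 0.004
grasp_force: 5.1
```

```bash
python3 -c "
from h import *
o=status.get_obs();print(where(),o['ft_force'])"
```

```text
[-0.0703  0.0005  0.0085] [ 1.74366691 -9.10059325 -0.44504465]
```

The force rose to 9 N and the TCP stalled at x = -0.070, against an expected -0.071 at the stop. I press a little more, then back off and look.

Request:
play_rows --plan '[0, 0, 0, 0.001, 0, 0, 0, 0, 0, 0, 0.002, 0, 0, 0, 0, 0, 0, 0.002, 0, 0, 0]'

```text
clock: 8.55
position: [0.595, -0.1233, 0.0087]
ee_rot: [0.598, 0.802, -0.001, 0.002]
ft_force: [4.6, -12.5, -1.0]
grip_width: 0.005
grasp_force: 6.9
```

Request:
play_rows --plan '[0, 0, 0, -0.025, 0, 0, 0, 0, 0, 0, -0.04, 0, 0, 0, 0, 0, 0, -0.04, 0, -0.06, 0, 0, 0, 0, -0.04, 0, -0.12, 0, 0, 0, 0, -0.04, 0, -0.18, 0, 0, 0, 0, -0.04, 0, -0.2, 0, 0, 0, 0, -0.04, 0, -0.2, 0]'

```text
clock: 9.43
position: [0.6063, -0.1573, 0.2092]
ee_rot: [0.597, 0.803, 0.0, 0.001]
ft_force: [-0.3, -0.1, -0.5]
grip_width: 0.002
grasp_force: 0.0
```

```bash
python3 -c "
from h import *
im=viewer.camera('wrist')[:,:,::-1]; o=status.get_obs();p=np.load('p.npy')
cv2.imwrite('pics/w4.png',cv2.convertScaleAbs(im,alpha=1.0))
print(where(),o['clock'],o['ft_force'])
P=lambda L:proj('wrist',st2w(p,L)).round()
print('mould +x top',P([[.04,-.04,.043],[.04,.04,.043]]),'-x',P([[-.06,-.04,.043],[-.06,.04,.043]]),'stop top edge',P([[.04,-.04,.032]]))
print('handle end',P([[.1362,0,.1327]]))
print(go([[.19,0,.21],[.19,0,.107]]))"
```

```text
[-1.058e-01  2.000e-04  2.074e-01] 9.475 [ 0.35786183  0.06220082 -1.26422399]
mould +x top [[381.  20.]
 [271.  20.]] -x [[377. 159.]
 [276. 159.]] stop top edge [[380.  24.]]
handle end [[ 326. -245.]]
(array([-0., -0., -0.]), array([[ 2.958e-01,  1.000e-04, -2.400e-03],
       [ 2.958e-01,  1.000e-04,  1.006e-01]]))
```

View pics/w4.png

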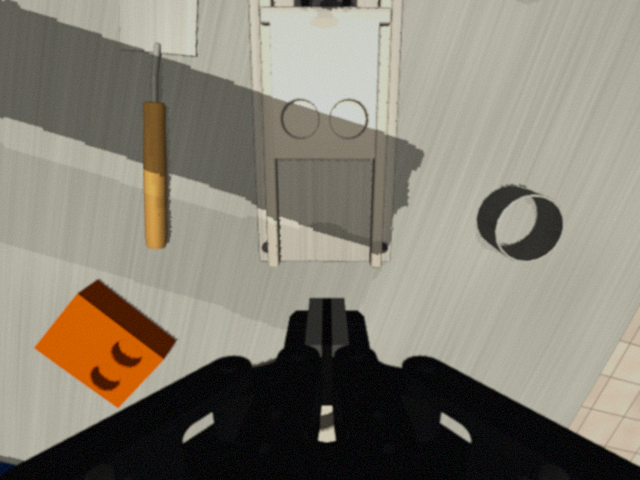

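The mould's near edge is at row 158 (the prediction for home is 159) and the far end is flush with the stop bar, so the mould is home. Now I go over the clamp to the far side of the handle.

Request:
play_rows --plan '[0, 0, 0, 0.296, 0, -0.01, 0, 0, 0, 0, 0.296, 0, -0.01, 0, 0, 0, 0, 0.296, 0, -0.01, 0, 0, 0, 0, 0.296, 0, -0.01, 0, 0, 0, 0, 0.296, 0, -0.01, 0, 0, 0, 0, 0.296, 0, -0.01, 0, 0, 0, 0, 0.296, 0, -0.01, 0, 0, 0, 0, 0.296, 0, -0.01, 0, 0, 0, 0, 0.296, 0, 0.06, 0, 0, 0, 0, 0.296, 0, 0.1, 0, 0, 0, 0, 0.296, 0, 0.1, 0]'

```text
clock: 10.85
position: [0.5185, 0.1241, 0.1053]
ee_rot: [0.597, 0.802, -0.002, -0.002]
ft_force: [0.5, 0.6, 0.4]
grip_width: -0.003
grasp_force: 0.0
```

```bash
python3 -c "
from h import *
a=viewer.camera('scene')[:,:,::-1][150:300,235:435]
cv2.imwrite('pics/s5.png',cv2.resize(a,None,fx=4,fy=4,interpolation=cv2.INTER_CUBIC))
o=status.get_obs();print(where(),o['ft_force'],o['clock'],go([[.141,0,.112]]))"
```

```text
[0.189  0.0004 0.108 ] [ 0.27062865 -0.53897946  1.18713085] 10.9 (array([-0.1, -0. , -0.1]), array([[-0.048 ,  0.0005, -0.004 ]]))
```

View pics/s5.png

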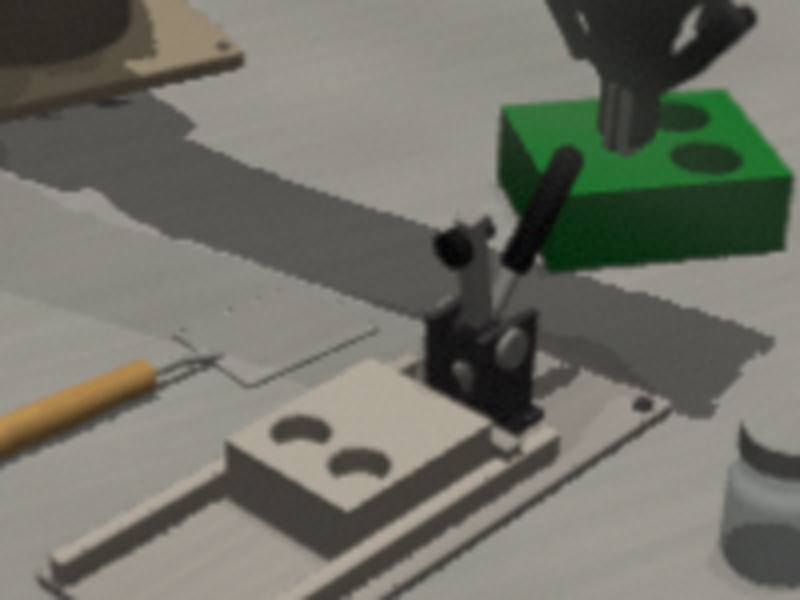

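The mould is seated against the stop. The tip is at crop (628,147), which I check for lateral alignment with the handle (end at 570,155).

```bash
python3 -c "
from h import *
p=np.load('p.npy');f=lambda L:((proj('scene',st2w(p,L))-[235,150])*4).round().tolist()
print('tip centre z .11 .121 .13',f([[.189,0,.11],[.189,0,.121],[.189,0,.13]]))
print('tip corners .121',f([[.178,-.0145,.121],[.178,.0145,.121],[.2,-.0145,.121],[.2,.0145,.121]]))
print('handle end, tip of round',f([[.1362,0,.1327],[.1413,0,.1388]]), 'grip low end',f([[.075+.04*.644,0,.06+.04*.765]]))
"
```

```text
tip centre z .11 .121 .13 [[625.0, 164.0], [627.0, 145.0], [628.0, 129.0]]
tip corners .121 [[637.0, 161.0], [591.0, 143.0], [662.0, 147.0], [617.0, 129.0]]
handle end, tip of round [[564.0, 158.0], [571.0, 144.0]] grip low end [[513.0, 258.0]]
```

The prediction matches the picture, so the tip is aligned with the handle. I push it over, rising with the handle end.

Request:
play_rows --plan '[0, 0, 0, -0.02, 0, 0, 0, 0, 0, 0, -0.034, 0, 0, 0, 0, 0, 0, -0.041, 0, -0.003, 0, 0, 0, 0, -0.048, 0, -0.006, 0, 0, 0, 0, -0.055, 0, -0.009, 0, 0, 0, 0, -0.062, 0, -0.011, 0, 0, 0, 0, -0.069, 0, -0.013, 0, 0, 0, 0, -0.076, 0, -0.014, 0, 0, 0, 0, -0.083, 0, -0.015, 0]'

```text
clock: 12.02
position: [0.5451, 0.046, 0.1243]
ee_rot: [0.597, 0.802, 0.0, 0.001]
ft_force: [0.2, 1.9, 1.7]
grip_width: -0.002
grasp_force: 1.0
```

Request:
play_rows --plan '[0, 0, 0, -0.008, 0, -0.001, 0, 0, 0, 0, -0.016, 0, -0.001, 0, 0, 0, 0, -0.024, 0, -0.001, 0, 0, 0, 0, -0.032, 0, -0.001, 0, 0, 0, 0, -0.04, 0, -0.001, 0, 0, 0, 0, -0.045, 0, -0.001, 0, 0, 0, 0, -0.045, 0, -0.001, 0, 0, 0, 0, -0.045, 0, -0.001, 0]'

```text
clock: 13.02
position: [0.5574, 0.0036, 0.1244]
ee_rot: [0.597, 0.803, 0.0, -0.0]
ft_force: [-0.3, 0.5, 0.5]
grip_width: 0.0
grasp_force: 0.0
```

Request:
play_rows --plan '[0, 0, 0, 0.03, 0, -0.03, 0, 0, 0, 0, 0.06, 0, -0.08, 0, 0, 0, 0, 0.1, 0, -0.12, 0, 0, 0, 0, 0.12, 0, -0.14, 0, 0, 0, 0, 0.12, 0, -0.14, 0, 0, 0, 0, 0.12, 0, -0.14, 0]'

```text
clock: 13.78
position: [0.5228, 0.117, 0.2632]
ee_rot: [0.597, 0.802, -0.001, -0.0]
ft_force: [1.0, 0.3, -0.2]
grip_width: -0.003
grasp_force: 0.0
```

```bash
python3 -c "
from h import *
a=viewer.camera('scene')[:,:,::-1][150:300,235:435]
cv2.imwrite('pics/s6.png',cv2.resize(a,None,fx=4,fy=4,interpolation=cv2.INTER_CUBIC))
o=status.get_obs();print(where(),o['ft_force'],o['clock'])
p=np.load('p.npy');f=lambda L:((proj('scene',st2w(p,L))-[235,150])*4).round().tolist()
print('shut handle end',f([[.075-.0612,0,.1327]]),'home mould -x top corners',f([[-.06,.04,.043],[-.06,-.04,.043]]))"
```

```text
[0.1803 0.0003 0.263 ] [ 0.24826264 -0.00906553 -0.45675284] 13.825
shut handle end [[397.0, 246.0]] home mould -x top corners [[223.0, 437.0], [346.0, 510.0]]
```

View pics/s6.png

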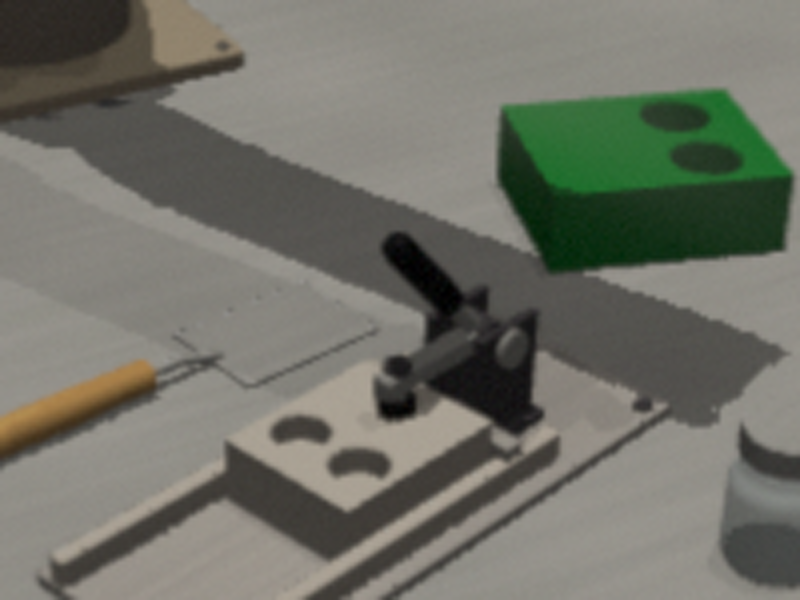

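The clamp is shut, with the handle end at (397,242) against a prediction of (397,246). The foot rests on the mould at (398,405), the mould's corners are at their home positions, and the arm is clear.

```bash
python3 -c "
from workcell import manip
print(manip.hand_in())"
```

```text
the job is handed in; nothing more can be done
None
```

The mould is home against the end stop, the toggle clamp has snapped shut with its foot on the mould, and the job was handed in at about 13.8 s; my first push passed over the mould without touching it, because the fingertips sat higher than I had assumed.

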